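Check that the pouch cutter's head runs freely

TASK

Before a new blade goes into the pouch-roll dispenser's cutter head, check that the empty head runs freely along the guide bar at the front. With a fingertip, push it gently and steadily along the bar from where it was left to the right-hand side plate (a finger's breadth short of the plate is near enough), then push it all the way back to the left-hand end, where the blade is fitted, and leave it there. Push it from the side only - do not pinch it between the fingers, flick it, ram it into the ends or lean on the dispenser - and leave the things lying round about where they are.

Things in the scene. Friction and masses are not known exactly. Their poses are not given: they have to be found in the camera images.
- pouch_cutter: Pouch-roll dispenser, fixed. Origin: centre of its underside, on the worktop; x runs from its front (robot side) to its back, y to its left seen from the robot. In this frame, mm: base x -105..125; side plates at y +181 and -181, 125 high, same x span; two film rolls on a spindle at x 40, z 85: left 88 across, y 2..142; right 124 across, y -162..-12, top z 147, front x -22.
- bar_middle (a point): Middle of the top edge of the straight guide bar that the cutter head rides on, 74 mm above the worktop at the dispenser's front (x -86, y 0 in its frame). The bar is 10 mm wide and runs along the dispenser's y from side plate to side plate; under it lies a film shelf 30 mm wide, top at z 58. Axes as the dispenser's.
- pouch_cutter_cutter_head (a joint): Cutter head's place along the bar, m: 0 = left end stop (y +155 mm in the dispenser's frame), growing to the right (its -y), 0.300 = right end stop (y -145 mm). It slides with about 0.5 N of friction and stays where it is left; the end stops are hard. Starts between 0.08 and 0.20.
- cutter_knob (a point): Centre of the flat top of the cutter head's finger knob, 104 mm above the worktop. Knob: 18 mm across the bar, 17 mm along it, z 88 to 104. Head body below: 26 mm across, 35 mm along, z 64 to 88. Either may be pushed. Gap from knob to side plate: 27 mm at the right end stop, 17 mm at the left. Axes as the dispenser's.
- label_roll: roll of white labels lying flat on its side, 60 mm across, 38 mm high; origin: centre of its underside. Loose; leave it alone
- marker_2: marker pen lying on the worktop, 135 mm long (along its own y), 17 mm thick; origin: centre of its underside. Loose; leave it alone
- gauze_pouch: clear pouch with a folded dressing, flat on the worktop, 89 x 102 x 26 mm; origin: centre of its underside. Loose; leave it alone
- dropper: small brown dropper bottle, 33 mm across, 102 mm high; origin: centre of its underside. Loose; leave it alone
- sample_cup_2: sample cup with a screw lid, 69 mm across, 70 mm high; origin: centre of its underside. Loose; leave it alone
- vial_0: small capped vial standing upright, 17 mm across, 47 mm high; origin: centre of its underside. Loose; leave it alone
- forceps_1: steel spring forceps lying flat, 127 mm long (along their own y), 39 mm wide, 10 mm high; origin: centre of the underside. Loose; leave them alone

How it is judged:
By the outcome, as a careful person would: the job done as asked, in the order asked, and still so for the second after the job is handed in, with the robot touching nothing.
It also fails if it takes over 58 s, if anything falls off the work surface, if the arm or the gripper's body presses on something with over 40 N, if the wrist force passes 120 N, or if a joint passes its speed limit or range.

ROBOT

A 6-joint arm with a two-finger parallel gripper is mounted at the origin on a cart in front of the work surface, level with it; the furniture and walls round the work are solid. World frame = base frame: x ahead of the robot, y to its left, z up, the work surface at z = 0. Lengths are in m, angles in rad, forces in N, time in s.
With the tool pointing down it reaches from about 0.35 to 0.85 m from the base axis. Payload 8.1 kg.
Tool frame: the origin (TCP) lies between the finger pads, 19 mm behind the fingertips; this is the grasp point; z points along the fingers, y is the line along which they close (so a half turn about z gives the same grasp; the last joint's range is limited). The gripper opens to 85 mm and grips with 20 to 120 N. Pads are 22 mm wide; open, the fingers measure 114 mm over their backs; the gripper's body (76 mm by 85 mm) begins 54 mm behind the grasp point. The pads swing forward as they close: fully open they stand 13 mm farther back than shut.
Start: joints at [-1.293, 0.13, 1.488, -0, 1.523, -0.085], TCP at [0.213, -0.561, 0.25] pointing down, gripper open.
Joint ranges: [-2.96, 2.96], [-0.89, 2.26], [0.02, 2.5], [-1.34, 4.48], [0, 2.73], [-2.66, 2.66]. Speed limits (rad/s): [2.39, 2.39, 2.79, 3.14, 3.14, 3.14].

INTERFACE

Orientations are given as a unit quaternion [x, y, z, w].
In Python, from cell import arm gives the robot as it stands.
- The arm moves only by the tool jog_arm, never from a script. Its argument "deltas" is a list of rows, each a list of 6 numbers: the shift along the world's x, y, z in m, then the turn, a rotation vector about the world's x, y, z in rad. In form: [[tx, ty, tz, wx, wy, wz], ...]. A call has 1 to 8 rows; each row shifts and turns the commanded pose from where the row before left it; what a row does not reach is not made up. A row lasts 1/12 s, in which the tool goes at most 41.7 mm and 7.16 degrees, less where a joint would pass 70% of its speed; a pose out of reach is approached as far as the arm can. A call is refused whole if a number of a shift passes 0.0417 or a number of a turn 0.125, either way. A call with a gripper value outside its range is refused whole. "fingers" is the finger opening in m, from 0 to 0.0854, set as the call begins (left out, the last holds). The fingers move at their own pace and stop on an object; "grip_force" is the grip in N (left out, the last holds). Time passes only in rows, so rows that do not move let the fingers close. It gives the time, the measured TCP pose, the force, the opening and the grip force at its end, in the units of the state.
- arm.sense(): the state, without advancing time (a new reading comes with each control period).
- arm.capture(name): name is "scene" or "top" or "wrist"; returns a dict with "image" (400x640x3 uint8, red, green, blue), "vfov" (degrees; the focal length in pixels is half the picture's height over the tangent of half this angle, whatever the lens; pixels are square), "cx", "cy" (the principal point, pixels), "T" (4x4, takes a point from camera to world coordinates). Camera axes: x right, y down, z forward; pixel columns grow to the right and rows downward; lengths in m; the calibration is good to about 2 mm. A picture is of the moment at which its call begins. There is no depth.
- arm.hand_in(): hands the job in; it is judged then, once.
Trained networks look in the newest picture that a camera, given by its name, has taken for a name from the list of things; names that differ only in an ending like _2 or _b are one class to them, and where a whole thing is asked for, a point or a joint stands for the part that bears it (a point fixed in the world has none). Each returns a list of dicts, best first, with "confidence" (0 to 1); they miss things now and then, are a little off and sometimes report something else, mostly with a low value. They report only what shows in the picture. A call takes as long as a camera call.
- arm.silhouettes(label, camera): "region" (400x640 bool, what is visible of it) and "rect" ([left, top, right, bottom] in pixels, round what is visible of it).
The state is a dict: "clock": time; "qpos": joint angles; "joint_vel": joint speeds; "tau": joint torques, N m; "position": TCP position; "tcp_rot": TCP orientation; "ft_force": force on the tool from outside, world axes, zero at the start; "ft_torque": the same for the moment, N m; "gripper_width": finger opening in m; "finger_force": force on a finger pad.
Only numpy, scipy, OpenCV 4.12 (cv2) and the standard library are available. Lean on these libraries where they do the work, as an engineer would, in place of code of your own. Each camera call takes 0.05 s, during which the arm holds its last target. There are 200 camera calls.

## Working session

There is one attempt and no reset: what is moved stays moved. The work goes in short steps, Python scripts to look and compute and a tool call to move; the robot and the scene stay as the last step left them, time stands still between calls to the robot, and variables do not carry over. Pictures are saved under pics/ and viewed, at most 10 in all, crops included, and the job is handed in when it is done.

Besides the shell and the picture viewer there is one more tool, called after ">>>" in YAML: its name, and indented under it one key for each argument. jog_arm: Moves the arm, as the interface text tells. Its arguments: {"type":"object","properties":{"deltas":{"type":"array","items":{"type":"array","items":{"type":"number"}}},"fingers":{"type":"number"},"grip_force":{"type":"number"}},"required":["deltas"]}

```bash
mkdir -p pics; cat > h.py <<'E'
import numpy as np, cv2
from cell import arm
def K(c):
    f=c["image"].shape[0]/2/np.tan(np.radians(c["vfov"])/2); return f,c["cx"],c["cy"]
def ray(c,u,v):
    f,cx,cy=K(c); T=np.array(c["T"]); d=T[:3,:3]@np.array([(u-cx)/f,(v-cy)/f,1]); return T[:3,3],d/np.linalg.norm(d)
def at_z(c,u,v,z):
    o,d=ray(c,u,v); return o+d*(z-o[2])/d[2]
def proj(c,p):
    f,cx,cy=K(c); T=np.array(c["T"]); q=(np.asarray(p)-T[:3,3])@T[:3,:3]; return q[0]/q[2]*f+cx,q[1]/q[2]*f+cy
def tri(rs):
    A=0;b=0
    for o,d in rs:
        P=np.eye(3)-np.outer(d,d); A=A+P; b=b+P@o
    return np.linalg.solve(A,b)
E
cat > a.py <<'E'
from h import *
import pickle
C={}
for n in("scene","top"):
    c=arm.capture(n); C[n]=c
    cv2.imwrite(f"pics/{n}0.png",c["image"][:,:,::-1])
    print(n,c["vfov"],c["cx"],c["cy"],np.round(c["T"],3).tolist())
    for l in["pouch_cutter","cutter_knob","label_roll","marker_2","gauze_pouch","dropper","sample_cup_2","vial_0","forceps_1"]:
        for s in arm.silhouettes(l,n)[:2]:
            m=s["region"]; ys,xs=np.nonzero(m)
            if len(xs): print(l,round(s["confidence"],2),np.round(s["rect"]).tolist(),round(xs.mean(),1),round(ys.mean(),1),len(xs),np.round(at_z(c,xs.mean(),ys.mean(),0.02),3))
            C[n,l]=C.get((n,l),[])+[s]
pickle.dump(C,open("c.pkl","wb"))
E
python3 a.py
```

```text
scene 55.16451657009681 321.51365992719076 200.55239040912096 [[-0.721, -0.458, 0.52, 0.122], [-0.693, 0.499, -0.52, 0.466], [-0.021, -0.736, -0.677, 0.726], [0.0, 0.0, 0.0, 1.0]]
pouch_cutter 0.89 [274.0, 120.0, 428.0, 245.0] 352.3 182.4 10749 [ 0.653 -0.191  0.02 ]
cutter_knob 0.5 [381.0, 175.0, 395.0, 193.0] 387.7 182.8 175 [ 0.577 -0.258  0.02 ]
label_roll 0.67 [357.0, 218.0, 381.0, 244.0] 368.0 232.5 593 [ 0.498 -0.07   0.02 ]
marker_2 0.55 [373.0, 201.0, 421.0, 222.0] 394.3 212.2 213 [ 0.493 -0.172  0.02 ]
marker_2 0.43 [274.0, 121.0, 428.0, 243.0] 352.3 182.6 10442 [ 0.652 -0.19   0.02 ]
gauze_pouch 0.76 [233.0, 325.0, 303.0, 389.0] 266.5 358.0 2261 [0.437 0.31  0.02 ]
gauze_pouch 0.57 [290.0, 210.0, 304.0, 244.0] 296.0 228.9 361 [0.639 0.044 0.02 ]
dropper 0.67 [289.0, 212.0, 302.0, 244.0] 295.8 229.4 321 [0.638 0.045 0.02 ]
sample_cup_2 0.81 [244.0, 193.0, 274.0, 228.0] 259.7 208.8 725 [0.764 0.059 0.02 ]
top 56.87426991217218 320.43574211770385 190.93029682448383 [[0.017, -0.989, 0.148, 0.431], [-1.0, -0.016, 0.01, -0.006], [-0.008, -0.148, -0.989, 1.132], [0.0, 0.0, 0.0, 1.0]]
pouch_cutter 0.95 [311.0, 128.0, 456.0, 231.0] 383.1 182.0 10162 [ 0.628 -0.185  0.02 ]
cutter_knob 0.68 [387.0, 205.0, 393.0, 216.0] 389.7 210.1 115 [ 0.542 -0.204  0.02 ]
label_roll 0.76 [334.0, 216.0, 358.0, 238.0] 345.1 225.0 260 [ 0.495 -0.07   0.02 ]
label_roll 0.3 [411.0, 230.0, 419.0, 236.0] 415.1 232.6 45 [ 0.476 -0.279  0.02 ]
marker_2 0.5 [361.0, 222.0, 404.0, 233.0] 381.8 225.5 184 [ 0.496 -0.18   0.02 ]
gauze_pouch 0.96 [204.0, 224.0, 239.0, 255.0] 221.9 239.6 928 [0.446 0.298 0.02 ]
sample_cup_2 0.84 [285.0, 127.0, 313.0, 155.0] 299.2 141.7 458 [0.751 0.074 0.02 ]
vial_0 0.56 [414.0, 233.0, 420.0, 240.0] 415.4 232.8 52 [ 0.475 -0.28   0.02 ]
```

```bash
python3 - <<'E'
import cv2
a=cv2.imread("pics/scene0.png")[100:270,200:460]; cv2.imwrite("pics/s1.png",cv2.resize(a,None,fx=3,fy=3,interpolation=2))
a=cv2.imread("pics/top0.png")[110:260,270:470]; cv2.imwrite("pics/t1.png",cv2.resize(a,None,fx=4,fy=4,interpolation=2)[:600])
E
```

```text
(no output)
```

View pics/s1.png

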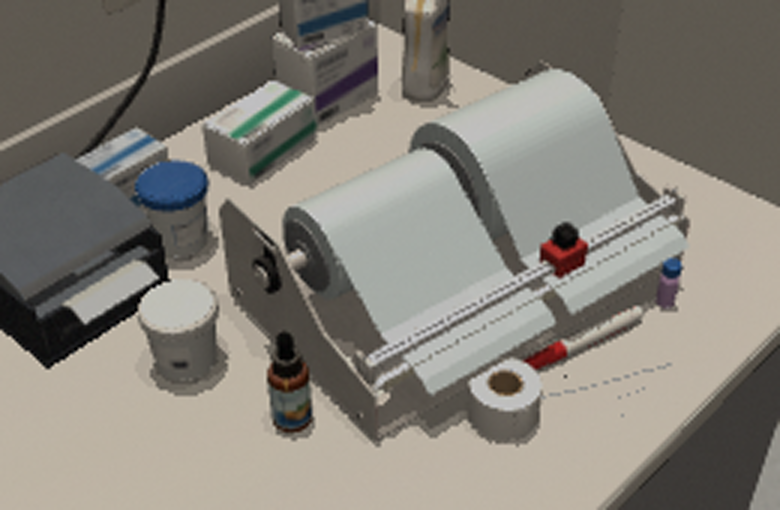

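View pics/t1.png

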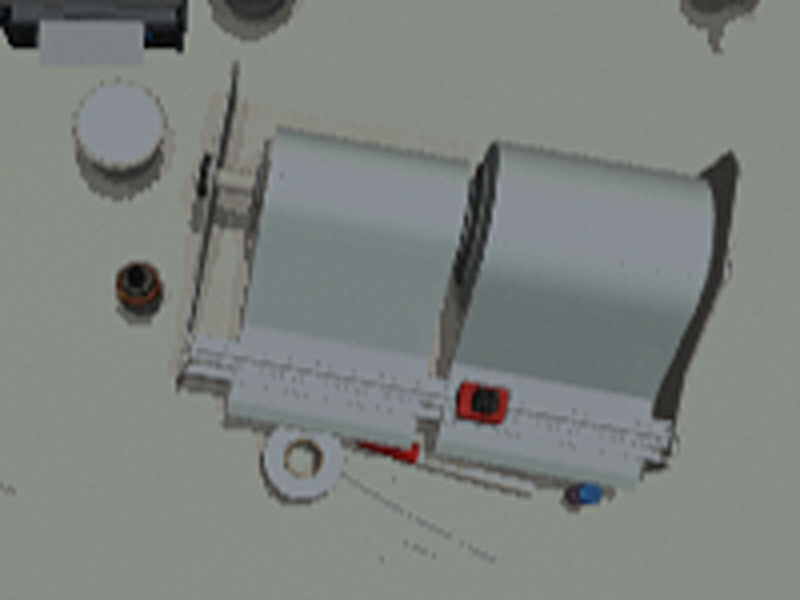

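The head (red body, black knob) is at about (388,182) in the scene image and (391,210) in the top image. The bar runs roughly from (319,196) to (437,218) in the top image, so the dispenser is yawed about -10°.

```bash
python3 - <<'E'
from h import *
import pickle
from scipy.spatial.transform import Rotation as R
C=pickle.load(open("c.pkl","rb")); S,T=C["scene"],C["top"]
def dark_red(c,r):
    im=c["image"].astype(int); l,t,rr,b=r
    s=im[t:b,l:rr]; red=(s[...,0]>90)&(s[...,1]<60)&(s[...,2]<60)
    ys,xs=np.nonzero(red); print("red",xs.min()+l,xs.max()+l,ys.min()+t,ys.max()+t)
dark_red(S,(370,170,405,196)); dark_red(T,(375,195,405,218))
kS=(565/3+200,228/3+100); 
print("knob tri",tri([ray(S,388,178),ray(T,391,210)]))
print("knob top-z",at_z(S,388,177,.104),at_z(T,391,209.7,.104))
a=at_z(T,318.7,196.2,.074); b=at_z(T,437.5,218,.074); print("bar",a,b,np.linalg.norm(a-b),np.degrees(np.arctan2(-(a-b)[0],(a-b)[1])))
a=at_z(S,323.5,219.5,.074); b=at_z(S,424,166.5,.074); print("bar",a,b,np.linalg.norm(a-b),np.degrees(np.arctan2(-(a-b)[0],(a-b)[1])))
s=arm.sense(); print(s["clock"],s["position"],s["ft_force"],s["gripper_width"]); print(R.from_quat(s["tcp_rot"]).as_matrix().round(3))
c=arm.capture("wrist"); print(c["vfov"],np.round(c["T"],3))
E
```

```text
red 381 395 180 189
red 384 396 206 215
knob tri [ 0.53588223 -0.19277047  0.09948016]
knob top-z [ 0.53651659 -0.19045514  0.104     ] [ 0.53504461 -0.19275449  0.104     ]
bar [0.57386253 0.01002227 0.074     ] [ 0.51642445 -0.33063271  0.074     ] 0.3454633797959479 -9.570664412551785
bar [0.57337881 0.01037011 0.074     ] [ 0.51104393 -0.32565383  0.074     ] 0.3417568245755174 -10.50931656252135
1.0 [ 0.21294709 -0.56094952  0.24999525] [-0.25515904 -0.99522324 -0.0634234 ] 0.08506507503578944
[[ 0.935  0.355  0.   ]
 [ 0.355 -0.935 -0.   ]
 [ 0.     0.    -1.   ]]
63.28967642956701 [[ 0.354 -0.888 -0.294  0.288]
 [-0.935 -0.336 -0.111 -0.533]
 [-0.     0.315 -0.949  0.373]
 [ 0.     0.     0.     1.   ]]
```

>>> jog_arm:
  deltas:
    - [0.02,0.0214,0.003,0,0,0.0645]
    - [0.02,0.0214,0.003,0,0,0.0645]
    - [0.02,0.0214,0.003,0,0,0.0645]
    - [0.02,0.0214,0.003,0,0,0.0645]
    - [0.02,0.0214,0.003,0,0,0.0645]
    - [0.02,0.0214,0.003,0,0,0.0645]
    - [0.02,0.0214,0.003,0,0,0.0645]
    - [0.02,0.0214,0.003,0,0,0.0645]
  fingers: 0

```text
clock: 1.72
position: [0.3737, -0.3886, 0.2743]
tcp_rot: [0.904, 0.427, 0.0, 0.0]
ft_force: [1.1, 0.1, -0.2]
gripper_width: -0.0005
finger_force: 0.0
```

>>> jog_arm:
  deltas:
    - [0.02,0.0214,0.003,0,0,0.0645]
    - [0.02,0.0214,0.003,0,0,0.0645]
    - [0.02,0.0214,0.003,0,0,0.0645]
    - [0.02,0.0214,0.003,0,0,0.0645]
    - [0.02,0.0214,0.003,0,0,0.0645]
    - [0.02,0.0214,0.003,0,0,0.0645]
    - [0.02,0.0214,0.003,0,0,0.0645]
    - [0.02,0.0214,0.003,0,0,0.0645]

```text
clock: 2.38
position: [0.5338, -0.2173, 0.2983]
tcp_rot: [0.765, 0.643, 0.0, 0.0]
ft_force: [-0.5, -0.2, 0.4]
gripper_width: -0.0002
finger_force: 0.0
```

```bash
python3 - <<'E'
from h import *
import pickle
from scipy.spatial.transform import Rotation as R
s=arm.sense(); print(s["clock"],s["position"],s["qpos"],s["ft_force"],s["gripper_width"]); print(R.from_quat(s["tcp_rot"]).as_matrix().round(3))
c=arm.capture("wrist"); pickle.dump(c,open("w0.pkl","wb")); cv2.imwrite("pics/w0.png",c["image"][:,:,::-1])
print(np.round(c["T"],4).tolist(), "f",K(c))
e=np.array([.174,.985,0]); m=np.array([.543,-.159,.074])
print([np.round(proj(c,m+e*y),1) for y in(.16,0,-.16)])
for q in arm.silhouettes("cutter_knob","wrist"): print(q["confidence"],q["rect"])
E
```

```text
2.3833 [ 0.53383284 -0.21730745  0.29830327] [-4.75513956e-01  5.08654787e-02  1.48515084e+00 -3.63952780e-05
  1.60523891e+00 -3.02804560e-01] [-0.52728204 -0.19058014  0.43917084] -0.00018306961744954576
[[ 0.172  0.985  0.   ]
 [ 0.985 -0.172 -0.   ]
 [-0.     0.    -1.   ]]
[[0.985, -0.1641, -0.0541, 0.5469], [-0.1728, -0.9349, -0.31, -0.1378], [0.0003, 0.3146, -0.9492, 0.4214], [0.0, 0.0, 0.0, 1.0]] f (np.float64(324.5260296668619), 315.8825912404056, 200.4050458119914)
[array([315.7, -72.6]), array([315.6, 114.7]), array([315.5, 253.3])]
0.89 [302.5, 127.4, 326.4, 168.5]
```

View pics/w0.png

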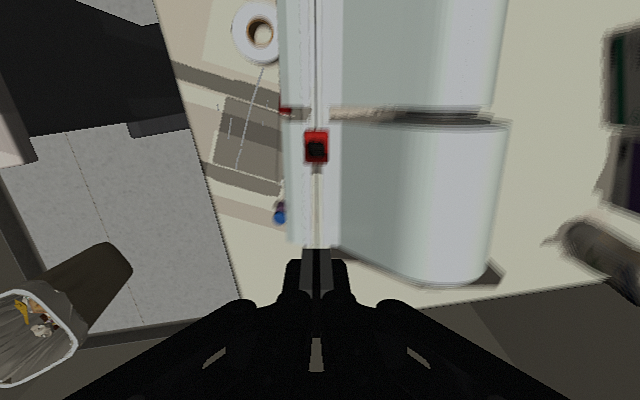

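The wrist view shows the head at about (316,149), with the bar running vertically at u≈316. This agrees with the estimated yaw.

>>> jog_arm:
  deltas:
    - [0.003,0.0165,0,0,0,0]
    - [0.003,0.0165,0,0,0,0]
    - [0.003,0.0165,0,0,0,0]
    - [0.003,0.0165,0,0,0,0]
    - [0,0,0,0,0,0]
    - [0,0,0,0,0,0]

```text
clock: 2.98
position: [0.5447, -0.1525, 0.298]
tcp_rot: [0.766, 0.642, -0.0, 0.0]
ft_force: [-0.2, -0.2, 0.4]
gripper_width: -0.0002
finger_force: 0.0
```

```bash
python3 - <<'E'
from h import *
import pickle
c0=pickle.load(open("w0.pkl","rb"))
c=arm.capture("wrist"); pickle.dump(c,open("w1.pkl","wb")); cv2.imwrite("pics/w1.png",c["image"][:,:,::-1])
C=pickle.load(open("c.pkl","rb")); Tp,S=C["top"],C["scene"]
def black(c,lo,hi):
    im=c["image"].astype(int); m=(im.max(2)<60); 
    red=(im[...,0]>100)&(im[...,1]<70)&(im[...,2]<70); red[:,:lo]=0; red[:,hi:]=0
    n,lab,st,ce=cv2.connectedComponentsWithStats(red.astype(np.uint8)); 
    for i in range(1,n):
        if st[i,4]>100: print("red",st[i],ce[i])
black(c0,290,345); black(c,290,345)
for q in arm.silhouettes("cutter_knob","wrist"): print(q["confidence"],q["rect"])
print(arm.sense()["position"])
E
```

```text
red [304 130  24  23 222] [316.37837838 136.59009009]
red [304 196  23  29 294] [315.53741497 206.68027211]
0.91 [301.5, 191.4, 325.4, 223.7]
[ 0.54464239 -0.15345661  0.29797142]
```

View pics/w1.png

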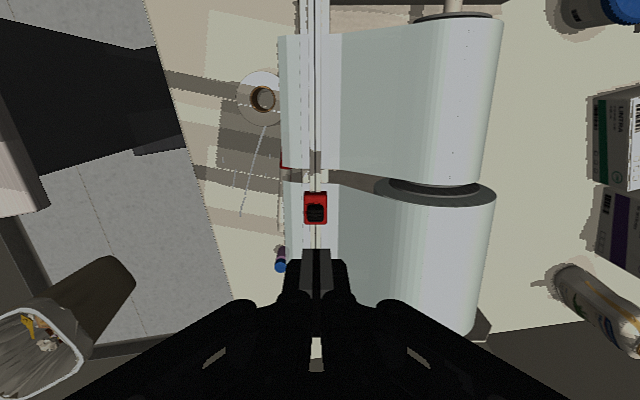

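The wrist view shows the head at about (316,208). The left film edge is at v≈36, and the gap between the films spans v≈166–183, which gives a reference along the bar.

```bash
python3 - <<'E'
from h import *
import pickle
e=np.array([.1736,.9848,0]); m=np.array([.543,-.159,.074]); lat=np.array([.9848,-.1736,0])
for n in("w0","w1"):
    c=pickle.load(open(n+".pkl","rb")); im=c["image"].astype(int)
    f=lambda u,v,z:np.round([(at_z(c,u,v,z)-m)@e*1e3,(at_z(c,u,v,z)-m)@lat*1e3],1).tolist()
    col=im[:,308].mean(1); print(n,"col316 red/val near head:")
    v0=124 if n=="w0" else 188
    print([(v,im[v,316].tolist()) for v in range(v0,v0+44,1)])
    print("shelf col 296:",[(v,int(im[v,292:298].mean())) for v in range(20 if n=="w1" else 95, 48 if n=="w1" else 125)])
    print("gap col 296:",[(v,int(im[v,292:298].mean())) for v in range(155,195)] if n=="w1" else "")
    for v in (36,166,183,196,205,220,106,119,130,145,160): print(v,"z58",f(296,v,.058),"z88",f(316,v,.088),"z104",f(316,v,.104))
    print("bar row 60", [(u,int(im[60,u].mean())) for u in range(296,345)])
    print(f(316,60,.074),f(316,240,.074))
E
```

```text
w0 col316 red/val near head:
[(124, [139, 141, 136]), (125, [140, 142, 138]), (126, [130, 130, 125]), (127, [122, 121, 117]), (128, [127, 116, 112]), (129, [138, 120, 116]), (130, [133, 100, 94]), (131, [143, 97, 92]), (132, [120, 18, 16]), (133, [139, 28, 24]), (134, [150, 33, 28]), (135, [151, 31, 26]), (136, [151, 32, 27]), (137, [135, 28, 23]), (138, [126, 26, 23]), (139, [112, 24, 21]), (140, [107, 22, 18]), (141, [71, 17, 15]), (142, [77, 17, 15]), (143, [4, 11, 12]), (144, [12, 11, 11]), (145, [19, 18, 15]), (146, [18, 16, 16]), (147, [19, 19, 17]), (148, [14, 14, 10]), (149, [17, 16, 13]), (150, [13, 13, 11]), (151, [18, 17, 15]), (152, [16, 17, 14]), (153, [15, 13, 12]), (154, [15, 17, 15]), (155, [14, 12, 12]), (156, [38, 14, 12]), (157, [33, 7, 6]), (158, [49, 11, 10]), (159, [54, 13, 12]), (160, [60, 14, 11]), (161, [68, 23, 19]), (162, [82, 52, 49]), (163, [82, 56, 51]), (164, [83, 67, 60]), (165, [75, 63, 58]), (166, [83, 74, 66]), (167, [85, 83, 75])]
shelf col 296: [(95, 172), (96, 173), (97, 173), (98, 172), (99, 172), (100, 172), (101, 173), (102, 173), (103, 167), 
[... 3842 characters left out ...]
 z104 [38.9, 0.0]
160 z58 [15.0, -22.7] z88 [20.9, -0.0] z104 [24.1, -0.0]
bar row 60 [(296, 170), (297, 169), (298, 170), (299, 164), (300, 170), (301, 174), (302, 173), (303, 173), (304, 173), (305, 172), (306, 172), (307, 172), (308, 175), (309, 177), (310, 177), (311, 176), (312, 183), (313, 159), (314, 55), (315, 141), (316, 184), (317, 180), (318, 174), (319, 176), (320, 157), (321, 162), (322, 175), (323, 173), (324, 172), (325, 170), (326, 173), (327, 173), (328, 172), (329, 172), (330, 173), (331, 171), (332, 169), (333, 173), (334, 170), (335, 171), (336, 171), (337, 172), (338, 173), (339, 172), (340, 173), (341, 155), (342, 145), (343, 144), (344, 147)]
[117.8, 0.2] [-77.0, -0.2]
```

>>> jog_arm:
  deltas:
    - [0.0007,0.004,-0.025,0,0,0]
    - [0,0,-0.03,0,0,0]
    - [0,0,-0.03,0,0,0]
    - [0,0,-0.03,0,0,0]
    - [0,0,-0.025,0,0,0]
    - [0,0,-0.02,0,0,0]
    - [0,0,-0.015,0,0,0]
    - [0,0,-0.007,0,0,0]

```text
clock: 3.75
position: [0.5437, -0.1492, 0.113]
tcp_rot: [0.767, 0.642, -0.001, -0.002]
ft_force: [0.7, 0.9, 0.6]
gripper_width: -0.0
finger_force: 0.0
```

```bash
cat > look.py <<'E'
from h import *
import sys
e=np.array([.1736,.9848,0]); m=np.array([.543,-.159,.074]); lat=np.array([.9848,-.1736,0])
s=arm.sense(); p=s["position"]-m; print(round(s["clock"],2),"s",round(p@e,4),"lat",round(p@lat,4),"z",round(s["position"][2],4),"F",np.round(s["ft_force"],2),"Fe",round(float(np.dot(s["ft_force"],e)),2))
for n in sys.argv[2:]:
    c=arm.capture(n); cv2.imwrite(f"pics/{n}{sys.argv[1]}.png",c["image"][:,:,::-1])
E
python3 look.py 2 wrist scene
python3 - <<'E'
import cv2,numpy as np
a=cv2.imread("pics/wrist2.png")[100:300,220:420]; b=cv2.imread("pics/scene2.png")[80:280,280:480]
cv2.imwrite("pics/m2.png",np.hstack([cv2.resize(x,(400,400)) for x in(a,b)]))
E
```

```text
3.75 s 0.0098 lat -0.001 z 0.113 F [0.7  0.89 0.57] Fe 1.0
```

View pics/m2.png

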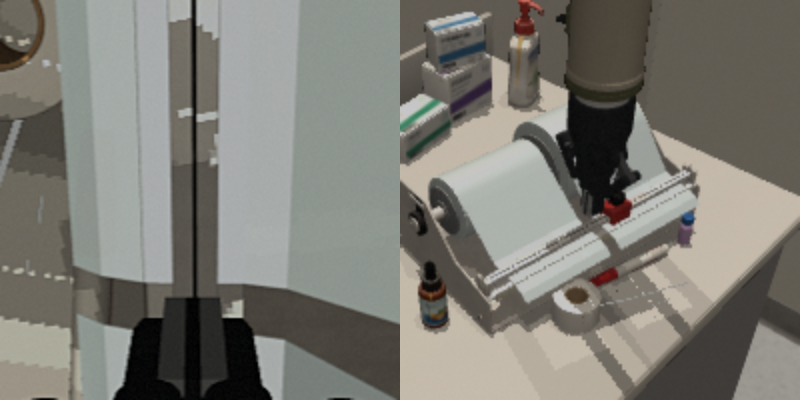

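The gripper sits over the bar, left of the red head, with its tip at knob height. I'll now push to the right.

>>> jog_arm:
  deltas:
    - [-0.0007,-0.0039,0,0,0,0]
    - [-0.0007,-0.0039,0,0,0,0]
    - [-0.0007,-0.0039,0,0,0,0]
    - [-0.0005,-0.003,0,0,0,0]
    - [-0.00035,-0.002,0,0,0,0]
    - [-0.00035,-0.002,0,0,0,0]
    - [-0.00035,-0.002,0,0,0,0]
    - [-0.00035,-0.002,0,0,0,0]

```text
clock: 4.52
position: [0.5417, -0.1714, 0.116]
tcp_rot: [0.766, 0.642, 0.0, 0.0]
ft_force: [0.6, 0.6, -0.3]
gripper_width: -0.0
finger_force: 0.0
```

>>> jog_arm:
  deltas:
    - [-0.00035,-0.002,0,0,0,0]
    - [-0.00035,-0.002,0,0,0,0]
    - [-0.00035,-0.002,0,0,0,0]
    - [-0.0005,-0.003,0,0,0,0]
    - [-0.0005,-0.003,0,0,0,0]
    - [-0.0005,-0.003,0,0,0,0]
    - [-0.0005,-0.003,0,0,0,0]
    - [-0.0005,-0.003,0,0,0,0]

```text
clock: 5.18
position: [0.538, -0.1925, 0.1159]
tcp_rot: [0.767, 0.642, -0.0, -0.0]
ft_force: [-0.3, 1.2, 0.4]
gripper_width: 0.0003
finger_force: 0.3
```

```bash
python3 look.py 3 scene
python3 - <<'E'
import cv2,numpy as np
b=cv2.imread("pics/scene3.png")[130:230,350:450]
cv2.imwrite("pics/m3.png",cv2.resize(b,(500,500)))
E
```

```text
5.18 s -0.0339 lat 0.0009 z 0.1159 F [-0.26  1.17  0.37] Fe 1.1
```

View pics/m3.png

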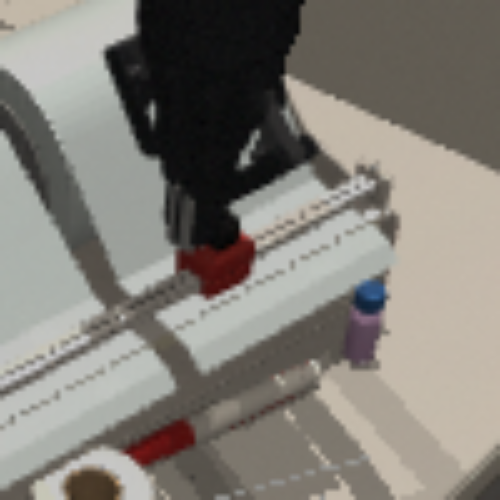

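The finger is against the knob's left side and the head has moved to about (394,183). I'll carry on at a steady pace.

>>> jog_arm:
  deltas:
    - [-0.0006,-0.0035,0,0,0,0]
    - [-0.0006,-0.0035,0,0,0,0]
    - [-0.0006,-0.0035,0,0,0,0]
    - [-0.0006,-0.0035,0,0,0,0]
    - [-0.0006,-0.0035,0,0,0,0]
    - [-0.0006,-0.0035,0,0,0,0]
    - [-0.0006,-0.0035,0,0,0,0]
    - [-0.0006,-0.0035,0,0,0,0]

```text
clock: 5.9
position: [0.5332, -0.2206, 0.116]
tcp_rot: [0.767, 0.642, -0.0, -0.0]
ft_force: [-0.9, 1.7, -0.6]
gripper_width: -0.0004
finger_force: 0.3
```

>>> jog_arm:
  deltas:
    - [-0.0006,-0.0035,0,0,0,0]
    - [-0.0006,-0.0035,0,0,0,0]
    - [-0.0006,-0.0035,0,0,0,0]
    - [-0.0006,-0.0035,0,0,0,0]
    - [-0.0006,-0.0035,0,0,0,0]
    - [-0.0006,-0.0035,0,0,0,0]
    - [-0.0006,-0.0035,0,0,0,0]
    - [-0.0006,-0.0035,0,0,0,0]

```text
clock: 6.57
position: [0.5284, -0.2486, 0.116]
tcp_rot: [0.767, 0.642, 0.0, 0.0]
ft_force: [-0.8, 0.2, 0.4]
gripper_width: 0.0001
finger_force: 0.3
```

```bash
python3 look.py 4 scene; python3 - <<'E'
from h import *
import pickle
S=pickle.load(open("c.pkl","rb"))["scene"]
e=np.array([.1736,.9848,0]); m=np.array([.543,-.159,.074])
def redc(f):
    im=cv2.imread(f)[:,:,::-1].astype(int)[130:200,370:440]
    r=(im[...,0]>90)&(im[...,1]<60)&(im[...,2]<60); ys,xs=np.nonzero(r); ok=ys<62
    u,v=xs[ok].mean()+370,ys[ok].mean()+130; return u,v,(at_z(S,u,v,.078)-m)@e, ok.sum()
for i in "034": print(redc(f"pics/scene{i}.png"))
E
```

```text
6.57 s -0.0908 lat 0.0012 z 0.116 F [-0.77  0.23  0.4 ] Fe 0.09
(np.float64(387.25531914893617), np.float64(183.0), np.float64(-0.03748093270427981), np.int64(47))
(np.float64(395.75), np.float64(180.75), np.float64(-0.061438163967117584), np.int64(8))
(np.float64(411.3333333333333), np.float64(171.66666666666666), np.float64(-0.12150843110522164), np.int64(9))
```

>>> jog_arm:
  deltas:
    - [-0.0006,-0.0035,0,0,0,0]
    - [-0.0006,-0.0035,0,0,0,0]
    - [-0.0006,-0.0035,0,0,0,0]
    - [-0.0006,-0.0035,0,0,0,0]
    - [-0.0005,-0.003,0,0,0,0]
    - [-0.0004,-0.002,0,0,0,0]
    - [-0.0003,-0.0015,0,0,0,0]
    - [0,0,0,0,0,0]

```text
clock: 7.28
position: [0.5249, -0.2691, 0.116]
tcp_rot: [0.767, 0.642, -0.0, 0.0]
ft_force: [-0.1, -0.6, 0.0]
gripper_width: -0.0
finger_force: 0.0
```

```bash
python3 look.py 5 scene top
python3 - <<'E'
import cv2,numpy as np
b=cv2.imread("pics/scene5.png")[130:210,370:450];a=cv2.imread("pics/top5.png")[170:250,385:465]
cv2.imwrite("pics/m5.png",np.hstack([cv2.resize(x,(400,400)) for x in(a,b)]))
E
```

```text
7.28 s -0.1116 lat 0.0013 z 0.116 F [-0.08 -0.58  0.01] Fe -0.58
```

View pics/m5.png

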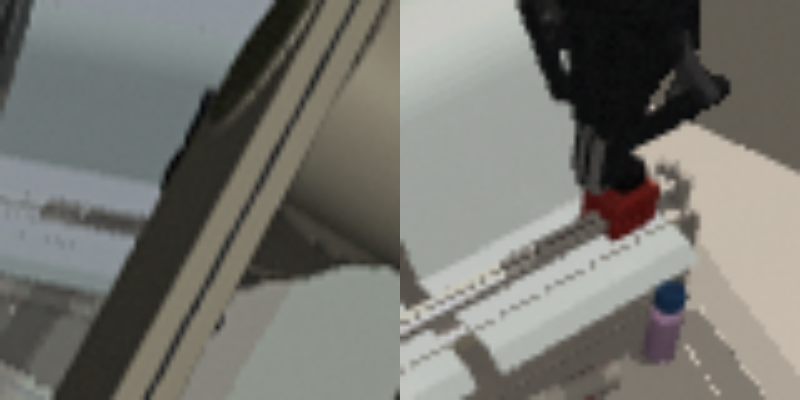

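The head is nearly at the right plate, with a small gap left at about (434,171). I'll push a few more millimetres, slowly.

>>> jog_arm:
  deltas:
    - [-0.0003,-0.0015,0,0,0,0]
    - [-0.0003,-0.0015,0,0,0,0]
    - [-0.0003,-0.0015,0,0,0,0]
    - [-0.0002,-0.001,0,0,0,0]
    - [0,0,0,0,0,0]
    - [0,0,0,0,0,0]

```text
clock: 7.88
position: [0.5238, -0.2744, 0.116]
tcp_rot: [0.767, 0.642, -0.0, 0.0]
ft_force: [0.1, -0.9, -0.3]
gripper_width: 0.0002
finger_force: 0.0
```

```bash
python3 look.py 5
```

```text
7.88 s -0.117 lat 0.0011 z 0.116 F [ 0.08 -0.89 -0.33] Fe -0.86
```

>>> jog_arm:
  deltas:
    - [0.0005,0.003,0,0,0,0]
    - [0.0005,0.003,0,0,0,0]
    - [0.0003,0.002,0.02,0,0,0]
    - [0.0003,0.002,0.035,0,0,0]
    - [0,0.002,0.04,0,0,0]
    - [0,0.002,0.04,0,0,0]
    - [0,0.002,0.035,0,0,0]
    - [0,0.001,0.015,0,0,0]

```text
clock: 8.55
position: [0.527, -0.2575, 0.3078]
tcp_rot: [0.766, 0.642, 0.001, 0.004]
ft_force: [1.5, 0.1, 1.5]
gripper_width: -0.0003
finger_force: 0.0
```

>>> jog_arm:
  deltas:
    - [0,0,0,0,0,0]
    - [0,0,0,0,0,0]

```text
clock: 8.72
position: [0.526, -0.2572, 0.3023]
tcp_rot: [0.766, 0.642, 0.0, 0.001]
ft_force: [-0.8, -0.8, -0.5]
gripper_width: 0.0001
finger_force: 0.0
```

```bash
python3 look.py 6
python3 - <<'E'
from h import *
import pickle
c=arm.capture("wrist"); pickle.dump(c,open("w6.pkl","wb")); im=c["image"]
cv2.imwrite("pics/m6.png",cv2.resize(im[140:290,240:440,::-1],(800,600),interpolation=2))
e=np.array([.1736,.9848,0]); m=np.array([.543,-.159,.074]); lat=np.array([.9848,-.1736,0])
for v in range(180,270,6): print(v,[round(float((at_z(c,316,v,z)-m)@e*1e3),1) for z in(.074,.088,.104,.125)],im[v,316])
E
```

```text
8.72 s -0.0997 lat 0.0003 z 0.3023 F [-0.78 -0.79 -0.53] Fe -0.92
180 [-111.8, -108.1, -103.9, -98.3] [181 181 167]
186 [-118.8, -114.8, -110.2, -104.3] [82 80 73]
192 [-125.8, -121.6, -116.7, -110.3] [151  33  29]
198 [-133.0, -128.4, -123.2, -116.4] [60 13 12]
204 [-140.2, -135.3, -129.8, -122.6] [13 13 10]
210 [-147.5, -142.4, -136.5, -128.8] [25 23 20]
216 [-154.9, -149.5, -143.3, -135.2] [50 19 17]
222 [-162.4, -156.7, -150.2, -141.6] [173 176 164]
228 [-170.0, -164.0, -157.1, -148.1] [178 174 160]
234 [-177.7, -171.4, -164.1, -154.6] [123 116 107]
240 [-185.5, -178.8, -171.3, -161.3] [169 165 149]
246 [-193.3, -186.4, -178.5, -168.0] [184 184 168]
252 [-201.3, -194.1, -185.8, -174.9] [6 6 6]
258 [-209.4, -201.8, -193.2, -181.8] [8 4 9]
264 [-217.6, -209.7, -200.7, -188.8] [6 5 7]
```

View pics/m6.png

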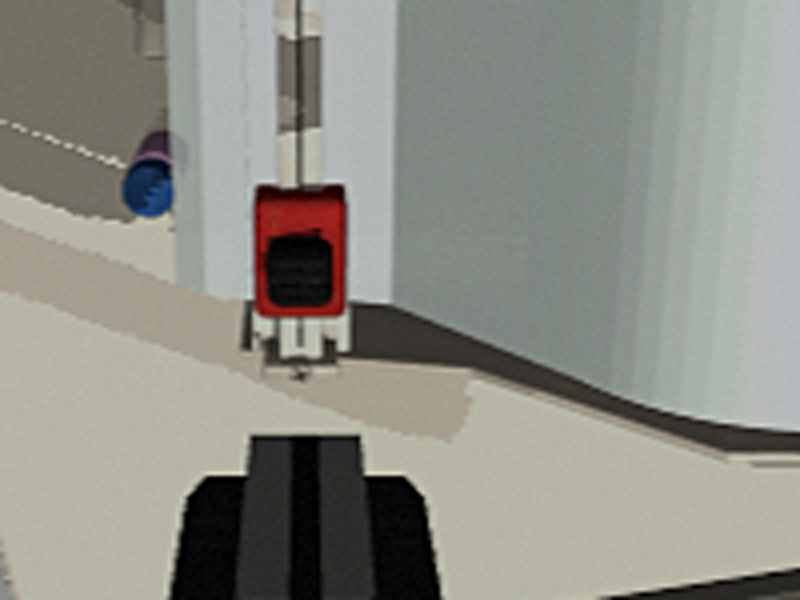

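The wrist crop shows the head at about (315,208), s≈-136 mm, so the joint is near 0.291. The bar end and plate are just beyond it at v≈230. Next I go over the head to its right side.

>>> jog_arm:
  deltas:
    - [-0.0028,-0.0156,0,0,0,0]
    - [-0.0028,-0.0156,0,0,0,0]
    - [-0.0028,-0.0156,0,0,0,0]
    - [-0.0028,-0.0156,0,0,0,0]
    - [0,0,-0.03,0,0,0]
    - [0,0,-0.04,0,0,0]
    - [0,0,-0.03,0,0,0]
    - [0,0,-0.02,0,0,0]

```text
clock: 9.43
position: [0.512, -0.3198, 0.176]
tcp_rot: [0.767, 0.642, -0.001, -0.003]
ft_force: [-0.3, 0.1, -0.3]
gripper_width: -0.0001
finger_force: 0.0
```

>>> jog_arm:
  deltas:
    - [0,0,0,0,0,0]
    - [0,0,0,0,0,0]

```text
clock: 9.6
position: [0.513, -0.3199, 0.1793]
tcp_rot: [0.767, 0.642, -0.0, -0.002]
ft_force: [-0.1, -0.5, 0.6]
gripper_width: -0.0003
finger_force: 0.0
```

```bash
python3 look.py 7 scene
python3 - <<'E'
import cv2
cv2.imwrite("pics/m7.png",cv2.resize(cv2.imread("pics/scene7.png")[100:200,370:470],(500,500)))
E
```

```text
9.6 s -0.1637 lat -0.0017 z 0.1793 F [-0.08 -0.48  0.65] Fe -0.48
```

View pics/m7.png

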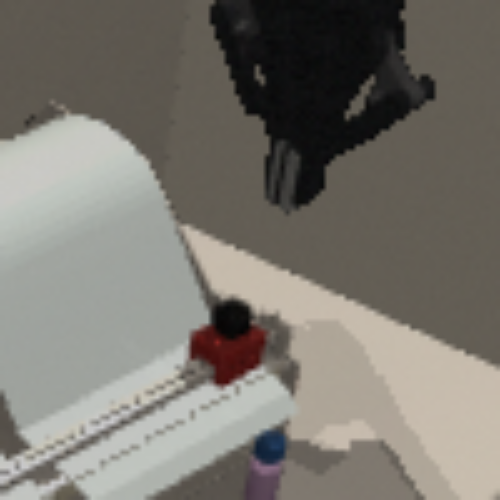

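The gripper is above and to the right of the knob, with its fingertip at about (428,141). Descending.

>>> jog_arm:
  deltas:
    - [0.001,0.0005,-0.012,0,0,0]
    - [0,0,-0.012,0,0,0]
    - [0,0,-0.012,0,0,0]
    - [0,0,-0.01,0,0,0]
    - [0,0,-0.009,0,0,0]
    - [0,0,-0.006,0,0,0]
    - [0,0,-0.003,0,0,0]
    - [0,0,0,0,0,0]

```text
clock: 10.32
position: [0.5148, -0.3188, 0.1159]
tcp_rot: [0.766, 0.642, -0.0, -0.001]
ft_force: [-0.1, -0.0, 0.2]
gripper_width: 0.0002
finger_force: 0.0
```

```bash
python3 look.py 8
```

```text
10.32 s -0.1622 lat -0.0001 z 0.1159 F [-0.08 -0.05  0.16] Fe -0.06
```

>>> jog_arm:
  deltas:
    - [0.00035,0.002,0,0,0,0]
    - [0.00035,0.002,0,0,0,0]
    - [0.00035,0.002,0,0,0,0]
    - [0.00035,0.002,0,0,0,0]
    - [0.0005,0.003,0,0,0,0]
    - [0.0005,0.003,0,0,0,0]
    - [0.0005,0.003,0,0,0,0]
    - [0.0006,0.0035,0,0,0,0]

```text
clock: 10.98
position: [0.5188, -0.2984, 0.1172]
tcp_rot: [0.767, 0.642, 0.0, 0.0]
ft_force: [0.7, 0.2, 1.3]
gripper_width: 0.0001
finger_force: 0.3
```

>>> jog_arm:
  deltas:
    - [0.0007,0.004,0,0,0,0]
    - [0.0007,0.004,0,0,0,0]
    - [0.0007,0.004,0,0,0,0]
    - [0.0007,0.004,0,0,0,0]
    - [0.0007,0.004,0,0,0,0]
    - [0.0007,0.004,0,0,0,0]
    - [0.0007,0.004,0,0,0,0]
    - [0.0007,0.004,0,0,0,0]

```text
clock: 11.65
position: [0.5243, -0.2662, 0.117]
tcp_rot: [0.767, 0.642, -0.0, -0.0]
ft_force: [0.0, 0.1, 0.4]
gripper_width: -0.0002
finger_force: 0.3
```

```bash
python3 look.py 9 scene
python3 - <<'E'
import cv2
cv2.imwrite("pics/m9.png",cv2.resize(cv2.imread("pics/scene9.png")[110:210,350:450],(500,500)))
E
```

```text
11.65 s -0.1088 lat 0.0002 z 0.117 F [0.03 0.13 0.42] Fe 0.14
```

View pics/m9.png

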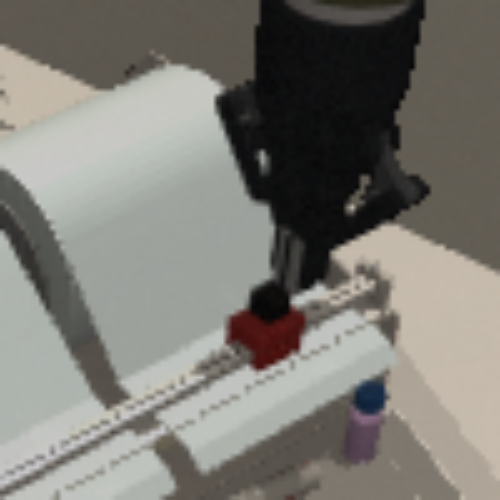

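The head follows the finger leftward, with the knob now at about (404,170). I'll keep the same steady push.

>>> jog_arm:
  deltas:
    - [0.0007,0.004,0,0,0,0]
    - [0.0007,0.004,0,0,0,0]
    - [0.0007,0.004,0,0,0,0]
    - [0.0007,0.004,0,0,0,0]
    - [0.0007,0.004,0,0,0,0]
    - [0.0007,0.004,0,0,0,0]
    - [0.0007,0.004,0,0,0,0]
    - [0.0007,0.004,0,0,0,0]

```text
clock: 12.37
position: [0.5299, -0.2342, 0.1169]
tcp_rot: [0.767, 0.642, -0.0, -0.0]
ft_force: [-0.3, -0.7, 0.3]
gripper_width: -0.0
finger_force: 0.3
```

>>> jog_arm:
  deltas:
    - [0.0007,0.004,0,0,0,0]
    - [0.0007,0.004,0,0,0,0]
    - [0.0007,0.004,0,0,0,0]
    - [0.0007,0.004,0,0,0,0]
    - [0.0007,0.004,0,0,0,0]
    - [0.0007,0.004,0,0,0,0]
    - [0.0007,0.004,0,0,0,0]
    - [0.0007,0.004,0,0,0,0]

```text
clock: 13.03
position: [0.5356, -0.2023, 0.117]
tcp_rot: [0.767, 0.642, -0.0, 0.0]
ft_force: [0.2, -0.0, 0.2]
gripper_width: 0.0002
finger_force: 0.3
```

>>> jog_arm:
  deltas:
    - [0.0007,0.004,0,0,0,0]
    - [0.0007,0.004,0,0,0,0]
    - [0.0007,0.004,0,0,0,0]
    - [0.0007,0.004,0,0,0,0]
    - [0.0007,0.004,0,0,0,0]
    - [0.0007,0.004,0,0,0,0]
    - [0.0007,0.004,0,0,0,0]
    - [0.0007,0.004,0,0,0,0]

```text
clock: 13.7
position: [0.5412, -0.1702, 0.117]
tcp_rot: [0.767, 0.642, 0.0, -0.0]
ft_force: [-0.0, -0.0, 0.1]
gripper_width: -0.0001
finger_force: 0.3
```

```bash
python3 look.py 10 scene; python3 - <<'E'
from h import *
for q in arm.silhouettes("cutter_knob","scene"): print(q["confidence"],q["rect"])
E
```

```text
13.7 s -0.0114 lat 0.0002 z 0.117 F [-0.04 -0.01  0.13] Fe -0.02
0.76 [369.1, 185.0, 384.6, 200.1]
```

>>> jog_arm:
  deltas:
    - [0.0007,0.004,0,0,0,0]
    - [0.0007,0.004,0,0,0,0]
    - [0.0007,0.004,0,0,0,0]
    - [0.0007,0.004,0,0,0,0]
    - [0.0007,0.004,0,0,0,0]
    - [0.0007,0.004,0,0,0,0]
    - [0.0007,0.004,0,0,0,0]
    - [0.0007,0.004,0,0,0,0]

```text
clock: 14.47
position: [0.5468, -0.1382, 0.117]
tcp_rot: [0.766, 0.642, 0.0, 0.0]
ft_force: [-0.6, -0.8, 0.2]
gripper_width: -0.0
finger_force: 0.3
```

>>> jog_arm:
  deltas:
    - [0.0007,0.004,0,0,0,0]
    - [0.0007,0.004,0,0,0,0]
    - [0.0007,0.004,0,0,0,0]
    - [0.0007,0.004,0,0,0,0]
    - [0.0007,0.004,0,0,0,0]
    - [0.0007,0.004,0,0,0,0]
    - [0.0007,0.004,0,0,0,0]
    - [0.0007,0.004,0,0,0,0]

```text
clock: 15.13
position: [0.5524, -0.1062, 0.117]
tcp_rot: [0.767, 0.642, -0.0, -0.0]
ft_force: [-1.1, -0.2, 1.0]
gripper_width: -0.0001
finger_force: 0.3
```

>>> jog_arm:
  deltas:
    - [0.0007,0.004,0,0,0,0]
    - [0.0007,0.004,0,0,0,0]
    - [0.0007,0.004,0,0,0,0]
    - [0.0007,0.004,0,0,0,0]
    - [0.0007,0.004,0,0,0,0]
    - [0.0007,0.004,0,0,0,0]
    - [0.0007,0.004,0,0,0,0]
    - [0.0007,0.004,0,0,0,0]

```text
clock: 15.8
position: [0.5579, -0.0742, 0.1169]
tcp_rot: [0.767, 0.642, -0.0, -0.0]
ft_force: [1.2, -0.9, 0.3]
gripper_width: -0.0002
finger_force: 0.3
```

>>> jog_arm:
  deltas:
    - [0.0007,0.004,0,0,0,0]
    - [0.0007,0.004,0,0,0,0]
    - [0.0007,0.004,0,0,0,0]
    - [0.0007,0.004,0,0,0,0]
    - [0.0006,0.0035,0,0,0,0]
    - [0.0006,0.0035,0,0,0,0]
    - [0.0005,0.003,0,0,0,0]
    - [0.0004,0.002,0,0,0,0]

```text
clock: 16.47
position: [0.5628, -0.0462, 0.117]
tcp_rot: [0.766, 0.642, -0.0, -0.0]
ft_force: [-0.5, -0.5, -0.1]
gripper_width: 0.0002
finger_force: 0.3
```

```bash
python3 look.py 11 scene; python3 - <<'E'
from h import *
for q in arm.silhouettes("cutter_knob","scene"): print(q["confidence"],q["rect"])
E
```

```text
16.47 s 0.1145 lat -0.0 z 0.117 F [-0.48 -0.53 -0.13] Fe -0.61
0.67 [329.0, 203.1, 343.0, 221.3]
0.3 [274.6, 119.6, 428.3, 243.5]
```

>>> jog_arm:
  deltas:
    - [0.00035,0.002,0,0,0,0]
    - [0.00035,0.002,0,0,0,0]
    - [0.00035,0.002,0,0,0,0]
    - [0.00035,0.002,0,0,0,0]
    - [0.00035,0.002,0,0,0,0]
    - [0.00035,0.002,0,0,0,0]
    - [0.00035,0.002,0,0,0,0]
    - [0.0002,0.001,0,0,0,0]

```text
clock: 17.23
position: [0.5655, -0.0313, 0.117]
tcp_rot: [0.766, 0.642, 0.0, -0.0]
ft_force: [-0.3, -1.0, -0.2]
gripper_width: -0.0
finger_force: 0.3
```

>>> jog_arm:
  deltas:
    - [0.0001,0.0006,0,0,0,0]
    - [0.0001,0.0006,0,0,0,0]
    - [0.0001,0.0006,0,0,0,0]
    - [0.0001,0.0006,0,0,0,0]

```text
clock: 17.57
position: [0.5658, -0.0292, 0.117]
tcp_rot: [0.767, 0.642, -0.0, -0.0]
ft_force: [-0.7, -0.5, -1.2]
gripper_width: -0.0004
finger_force: 0.3
```

>>> jog_arm:
  deltas:
    - [0.0001,0.0005,0,0,0,0]
    - [0.0001,0.0005,0,0,0,0]
    - [0.0001,0.0005,0,0,0,0]

```text
clock: 17.82
position: [0.5661, -0.0277, 0.117]
tcp_rot: [0.767, 0.642, -0.0, -0.0]
ft_force: [-0.6, 0.1, -0.6]
gripper_width: 0.0002
finger_force: 0.3
```

```bash
python3 look.py 12
```

```text
17.82 s 0.1333 lat -0.0 z 0.117 F [-0.58  0.08 -0.61] Fe -0.03
```

>>> jog_arm:
  deltas:
    - [0.0001,0.0005,0,0,0,0]
    - [0.0001,0.0005,0,0,0,0]
    - [0.0001,0.0005,0,0,0,0]

```text
clock: 18.07
position: [0.5664, -0.0262, 0.117]
tcp_rot: [0.767, 0.642, -0.0, -0.0]
ft_force: [-0.8, -0.3, 0.1]
gripper_width: 0.0001
finger_force: 0.3
```

>>> jog_arm:
  deltas:
    - [0.0001,0.0005,0,0,0,0]
    - [0.0001,0.0005,0,0,0,0]

```text
clock: 18.23
position: [0.5666, -0.0252, 0.117]
tcp_rot: [0.767, 0.642, -0.0, -0.0]
ft_force: [-1.2, 0.3, 0.1]
gripper_width: 0.0004
finger_force: 0.3
```

>>> jog_arm:
  deltas:
    - [0.0001,0.0005,0,0,0,0]
    - [0.0001,0.0005,0,0,0,0]

```text
clock: 18.4
position: [0.5669, -0.0242, 0.117]
tcp_rot: [0.767, 0.642, -0.0, 0.0]
ft_force: [-0.9, -0.7, 0.6]
gripper_width: 0.0001
finger_force: 0.3
```

>>> jog_arm:
  deltas:
    - [0.0001,0.0004,0,0,0,0]
    - [0.0001,0.0004,0,0,0,0]

```text
clock: 18.57
position: [0.5671, -0.0234, 0.117]
tcp_rot: [0.767, 0.642, -0.0, 0.0]
ft_force: [-0.5, -0.1, -0.2]
gripper_width: -0.0003
finger_force: 0.3
```

>>> jog_arm:
  deltas:
    - [0.0001,0.0004,0,0,0,0]
    - [0.0001,0.0004,0,0,0,0]

```text
clock: 18.73
position: [0.5672, -0.0229, 0.117]
tcp_rot: [0.767, 0.642, -0.0, 0.0]
ft_force: [-0.6, -3.5, 0.1]
gripper_width: -0.0003
finger_force: 1.7
```

The force has risen to about 3.5 N, so the head is at the left stop. I'll back away to the right, then lift.

>>> jog_arm:
  deltas:
    - [-0.0002,-0.001,0,0,0,0]
    - [-0.0004,-0.002,0,0,0,0]
    - [-0.0007,-0.004,0,0,0,0]
    - [-0.0007,-0.004,0,0,0,0]
    - [0,0,0.02,0,0,0]
    - [0,0,0.03,0,0,0]
    - [0,0,0.035,0,0,0]
    - [0,0,0.035,0,0,0]

```text
clock: 19.4
position: [0.5645, -0.034, 0.2376]
tcp_rot: [0.767, 0.642, -0.001, -0.001]
ft_force: [0.9, -0.0, 0.6]
gripper_width: -0.0
finger_force: 0.0
```

>>> jog_arm:
  deltas:
    - [-0.005,-0.025,0.02,0,0,0]
    - [-0.005,-0.025,0.02,0,0,0]
    - [-0.005,-0.025,0.01,0,0,0]
    - [-0.003,-0.015,0,0,0,0]
    - [0,0,0,0,0,0]
    - [0,0,0,0,0,0]

```text
clock: 19.9
position: [0.5471, -0.1245, 0.287]
tcp_rot: [0.767, 0.641, 0.0, -0.0]
ft_force: [0.1, 1.1, -0.6]
gripper_width: -0.0
finger_force: 0.0
```

```bash
python3 look.py 13; python3 - <<'E'
from h import *
import pickle
C=pickle.load(open("c.pkl","rb"))
e=np.array([.1736,.9848,0]); m=np.array([.543,-.159,.074])
c=arm.capture("wrist"); q=arm.silhouettes("cutter_knob","wrist")[0]; print(q["confidence"],q["rect"])
im=c["image"].astype(int); l,t,r,b=[int(x) for x in q["rect"]]
for v in range(t-2,b+3): print(v,im[v,316].tolist(),[round(float((at_z(c,316,v,z)-m)@e*1e3),1) for z in(.064,.088,.104)])
for n in("scene","top"):
    arm.capture(n)
    for l in["label_roll","marker_2","gauze_pouch","dropper","sample_cup_2","vial_0","cutter_knob"]:
        s=arm.silhouettes(l,n)
        if s: print(n,l,np.round(s[0]["rect"]).tolist(), np.round(C[n,l][0]["rect"]).tolist() if (n,l) in C else None)
E
```

```text
19.9 s 0.0346 lat -0.002 z 0.287 F [ 0.1   1.05 -0.61] Fe 1.05
0.82 [301.1, 21.5, 329.9, 68.3]
19 [90, 90, 85] [181.7, 177.1, 174.0]
20 [94, 90, 80] [180.9, 176.3, 173.3]
21 [130, 127, 115] [180.0, 175.5, 172.5]
22 [70, 70, 64] [179.2, 174.8, 171.8]
23 [103, 18, 14] [178.3, 174.0, 171.0]
24 [139, 27, 24] [177.5, 173.2, 170.3]
25 [139, 30, 25] [176.6, 172.4, 169.5]
26 [144, 31, 27] [175.8, 171.6, 168.8]
27 [144, 32, 29] [174.9, 170.8, 168.0]
28 [141, 31, 25] [174.1, 170.0, 167.3]
29 [147, 29, 26] [173.2, 169.2, 166.5]
30 [154, 30, 27] [172.4, 168.4, 165.8]
31 [24, 5, 4] [171.5, 167.6, 165.0]
32 [5, 9, 8] [170.7, 166.8, 164.2]
33 [16, 17, 15] [169.8, 166.0, 163.5]
34 [13, 13, 12] [168.9, 165.2, 162.7]
35 [22, 19, 19] [168.1, 164.4, 161.9]
36 [16, 19, 15] [167.2, 163.6, 161.2]
37 [21, 17, 15] [166.3, 162.8, 160.4]
38 [22, 20, 17] [165.5, 162.0, 159.6]
39 [16, 13, 16] [164.6, 161.2, 158.9]
40 [26, 24, 23] [163.7, 160.3, 158.1]
41 [20, 17, 17] [162.8, 159.5, 157.3]
42 [13, 11, 10] [162.0, 158.7, 156.5]
43 [23, 20, 20] [161.1, 157.9, 155.8]
44 [15, 13, 11] [160.2, 157.1, 155.0]
45 [21, 19,
[... 1259 characters left out ...]
2.0, 302.0, 244.0]
scene sample_cup_2 [249.0, 191.0, 275.0, 224.0] [244.0, 193.0, 274.0, 228.0]
scene vial_0 [420.0, 188.0, 428.0, 205.0] None
scene cutter_knob [322.0, 208.0, 337.0, 226.0] [381.0, 175.0, 395.0, 193.0]
top label_roll [334.0, 215.0, 344.0, 231.0] [334.0, 216.0, 358.0, 238.0]
top marker_2 [362.0, 222.0, 402.0, 230.0] [361.0, 222.0, 404.0, 233.0]
top gauze_pouch [204.0, 222.0, 238.0, 254.0] [204.0, 224.0, 239.0, 255.0]
top dropper [300.0, 175.0, 310.0, 190.0] None
top sample_cup_2 [288.0, 128.0, 311.0, 154.0] [285.0, 127.0, 313.0, 155.0]
top vial_0 [362.0, 220.0, 403.0, 231.0] [414.0, 233.0, 420.0, 240.0]
top cutter_knob [318.0, 192.0, 330.0, 202.0] [387.0, 205.0, 393.0, 216.0]
```

```bash
python3 -c "
from cell import arm
print(arm.hand_in())"
```

```text
the job is handed in; nothing more can be done
None
```

I pushed the cutter head from the side to about 7 mm short of the right end stop, then back to the left end stop, left it there, and handed the job in with the arm clear. It ran freely both ways, and nothing round about was seen to have moved.

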